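# Let the kitchen camera see the clock round the corner

## Task

The little camera on the mirror stand must be able to see the clock in its swivelling mirror. With the spreading knife, prise up the blue dust cover by its front lip and swing it right over to the back, lay the knife flat on the counter again, then take the orange knob, turn the mirror until the clock's middle appears to the camera in the middle of the mirror, and finish while still holding the knob there, because the mirror springs back when let go. Leave the other things on the counter where they are.

Things in the scene. Friction and masses are not known exactly. Their poses are not given: they have to be found in the camera images.
- stand: white mirror stand, fixed: base 110 (x) x 100 (y) x 12 mm, three thin posts, roof plate with its top 78 mm above the counter, x -72 to +52, y +-46 mm. Origin on the counter under the mirror's upright axis; x points from its front (the cover's lip) to its back, z up. The camera stands on an arm at its +y side, looking along -y at the mirror.
- camera_lens (a point): front of the black camera's lens, 98 mm to the +y side of the mirror's axis, 43 mm above the counter; the camera and its arm are fixed, reach to y = 137 mm and are 60 mm high
- mirror: upright mirror, 60 mm wide, 50 mm high, under the roof, with its shaft and knob. It turns about the stand's z axis, face on the axis; own x = its outward normal, z up; origin on the counter. At the start a weak spring (0.05 N m/rad) holds its normal 0.35 rad clockwise (from above) of the stand's x; it turns counter-clockwise from there, at most 1.75 rad, and back when let go.
- knob_grip (a point): orange bar knob on top of the mirror's shaft, hidden under the closed cover: 10 mm thick, 36 mm long, 31 mm tall, from 3 mm above the roof to 112 mm above the counter. This point is on the turning axis at the height to grip, 102 mm above the counter. Own x = the mirror's outward normal and the bar's thin direction (pinch along x), z up. A white line below it marks the normal's side.
- sightline: not a solid thing: a frame on the mirror's axis, 43 mm above the counter, whose x axis is the direction in which the camera now looks after reflection in the mirror's middle (it turns twice as far as the mirror). The clock is seen in the middle when the clock's origin lies on this x axis, ahead of the mirror.
- cover (a joint): opening angle of the blue dust cover, rad: 0 closed (start), 2.3 swung right over to the back. Light (70 g); it falls shut below about 1.0 rad and falls open by itself above about 1.2 rad. Hinge axis along the stand's y, at the back.
- cover_hinge (a point): middle of the cover's hinge, 52 mm behind (+x of) the mirror's axis, 79 mm above the counter; axes as the stand's when closed, the cover turning its front up and back
- cover_lip (a point): middle of the underside of the cover's bright metal front lip (50 mm wide, 18 mm deep, 4 mm thick), closed: 56 mm in front of the mirror's axis, 89 mm above the counter. The cover's front wall is 8 mm behind this point, the lip's edge 10 mm in front. The slot between roof and lip is 11 mm high. Closed cover: blue, 100 x 88 mm, top 120 mm above the counter.
- knife: short spreading knife lying flat, loose, 60 g: wooden handle 76 x 16 x 18 mm (x, y, z), flat steel blade 20 mm wide and 3 mm thick ahead of it. Origin at the underside of the handle, near its middle; x points to the blade's tip, z up; 140 mm long in all.
- knife_tip (a point): middle of the blade's end, 98 mm ahead of the knife's origin and 9 mm above its underside
- clock: white desk clock, 40 x 66 x 98 mm (x, y, z), fixed, behind the stand; origin at the centre of its underside, its dark display faces its -x (roughly toward the mirror)
- mug: spotted white mug, 78x114x93 mm, loose bystander, origin under its middle
- pepper_mill: brown wooden pepper mill, 55 mm wide, 172 mm high, loose bystander, origin under its middle
- spice_jar: spice jar with dark lid, 41 mm wide, 105 mm high, loose bystander, origin under its middle
- oil_bottle: square glass oil bottle, 60 mm wide, 272 mm high, loose bystander, origin under its middle

How it is judged (in metres and radians):
On the way, in this order (a step that is already met when the one before it is completed fails the run):
1. the knife, pressing on the cover, has raised it (value of joint cover above 0.4 rad and contact force between knife and cover above 0.02 N), for 0.1 s.
2. the cover is swung right over (value of joint cover above 2 rad), for 0.2 s.
3. the knife lies flat on the counter, let go (height (world z) of knife below 0.012 m and angle between knife's own z axis and vertical below 0.2 rad and contact force between the fingers and knife below 0.1 N), for 0.2 s.
At the end, for the whole second after the job is handed in: the cover is open past 2.0 rad, the knife lies flat on the counter untouched, the fingers hold the knob (over 2 N), the mirror is still (under 0.05 rad/s), and the camera's reflected line of sight passes within 22 mm of the clock's middle (about 3.3 degrees of mirror angle) (all of step 3 and value of joint cover above 2 rad and y of clock in the frame of sightline between -0.022 and 0.022 m and x of clock in the frame of sightline above 0.1 m and contact force between the fingers and mirror above 2 N and angular speed of mirror below 0.05 rad/s); the arm keeps its last pose, push and grip.
It fails at once if the cover is raised by the fingers instead of the knife (contact force between the fingers and cover above 0.5 N and value of joint cover between 0.05 and 0.4 rad).
It fails at once if the mug is disturbed (distance of mug from where it was at the start of the episode above 0.03 m).
It fails at once if the pepper mill is disturbed (distance of pepper_mill from where it was at the start of the episode above 0.03 m).
It fails at once if the spice jar is disturbed (distance of spice_jar from where it was at the start of the episode above 0.03 m).
It fails at once if the oil bottle is disturbed (distance of oil_bottle from where it was at the start of the episode above 0.03 m).
It also fails if it takes over 58 s, if anything falls off the work surface, if the arm or the gripper's body presses on something with over 40 N, if the wrist force passes 120 N, or if a joint passes its speed limit or range.

## Robot

A 6-joint arm with a two-finger parallel gripper is mounted at the origin on a cart in front of the work surface, level with it; the furniture and walls round the work are solid. World frame = base frame: x ahead of the robot, y to its left, z up, the work surface at z = 0. Lengths are in m, angles in degrees, forces in N, time in s.
With the tool pointing down it reaches from about 0.3 to 0.75 m from the base axis. Payload 8.5 kg.
Tool frame: the origin (TCP) lies on the centre line of the jaws, within the pads' length; the fingertips stand 11 mm ahead of it and the grasp point (between the pads) lies 8 mm behind it; z points along the fingers, y is the line along which they close (so a half turn about z gives the same grasp; the last joint's range is limited). The gripper opens to 85 mm and grips with 20 to 120 N. Pads are 22 mm wide; open, the fingers measure 114 mm over their backs; the gripper's body (76 mm by 85 mm) begins 54 mm behind the grasp point. The pads swing forward as they close: fully open they stand 13 mm farther back than shut.
Start: joints at [-78.971, 21.807, 74.336, -0, 83.858, -12.336], TCP at [0.218, -0.505, 0.242] pointing down, gripper open.
Joint ranges: [-178.18, 178.18], [-50.72, 133.34], [12.68, 142.11], [-81.47, 261.47], [9.98, 163.14], [-165.26, 165.26]. Speed limits (degrees/s): [136.94, 136.94, 180, 180, 180, 180].

## Interface

Orientations are given as a 3x3 rotation matrix whose columns are the frame's x, y, z axes.
In Python, from rig import env gives the robot as it stands.
- The arm moves only by the tool move_tool, called after "Request:" by a JSON object that holds its "op" and its "data". Schema: {"type":"object","properties":{"plan":{"type":"array","items":{"type":"number"},"minItems":5,"maxItems":50},"squeeze":{"type":"number"},"only":{"type":"string"},"quiet":{"type":"boolean"},"lines":{"type":"string"}},"required":["plan"],"additionalProperties":false}. plan is one flat list of numbers that holds 1 to 10 rows one after another, with no inner brackets; each row has 5 numbers: dx, dy, dz in m, then a turn about the tool's z in degrees, then the finger opening in m; each row shifts and turns the commanded pose from where the row before left it, along the tool's axes as they then stand; what a row does not reach is not made up. A row lasts 1/10 s, in which the tool goes at most 0.05 m and 8.59 degrees, less where a joint would pass 70% of its speed; a pose out of reach is approached as far as the arm can. The fingers move at their own pace and stop on an object; squeeze is the grip in N (left out, the last holds). Time passes only in rows, so rows that do not move let the fingers close. The tool returns the time, the measured TCP pose, the force, the opening and the grip force at its end. only (a regular expression) keeps the lines of the reply that match it, lines (a string "A,B") keeps lines A to B, and quiet returns only ok. Input that does not fit is refused with a message, and nothing moves.
- env.observe(): the state, without advancing time (a new reading comes with each control period).
- env.get_image(name): name is "side" or "top" or "wrist"; returns a dict with "pixels" (384x512x3 uint8, red, green, blue), "K" (3x3 intrinsics, pixels), "extrinsics" (4x4, takes a point from world to camera coordinates). Camera axes: x right, y down, z forward; pixel columns grow to the right and rows downward; lengths in m; the calibration is good to about 2 mm. A picture is of the moment at which its call begins. There is no depth.
- env.close_job(): hands the job in; it is judged then, once.
The state is a dict: "time_s": time; "q": joint angles; "qvel": joint speeds; "joint_efforts": joint torques, N m; "position": TCP position; "tool_rot": TCP orientation; "ft_force": force on the tool from outside, world axes, zero at the start; "wrist_torque": the same for the moment, N m; "grip_width": finger opening in m; "gripper_force": force on a finger pad.
Only numpy, scipy, OpenCV 4.12 (cv2) and the standard library are available. Lean on these libraries where they do the work, as an engineer would, in place of code of your own. Each camera call takes 0.05 s, during which the arm holds its last target. There are 200 camera calls.

## Working session

There is one attempt and no reset: what is moved stays moved. The work goes in short steps, Python scripts to look and compute and a tool call to move; the robot and the scene stay as the last step left them, time stands still between calls to the robot, and variables do not carry over. Pictures are saved under pics/ and viewed, at most 10 in all, crops included, and the job is handed in when it is done.

```bash
ls; mkdir -p pics
```

Run:
```python
from rig import env
import cv2,json
s=env.observe()
print(s['time_s'],s['position'],s['tool_rot'],s['grip_width'])
for n in ['side','top']:
    im=env.get_image(n)
    cv2.imwrite(f'pics/{n}0.png',cv2.resize(im['pixels'][:,:,::-1],(800,600),interpolation=cv2.INTER_CUBIC))
    print(n,im['K'],im['extrinsics'])
```

```text
pics
rig.py
0.0 [ 0.21806343 -0.50462075  0.24171604] [[ 9.17991636e-01  3.96599653e-01 -2.68950345e-04]
 [ 3.96599609e-01 -9.17990553e-01  1.44744224e-03]
 [ 3.27161216e-04 -1.43540547e-03 -9.99998916e-01]] 0.08530601482296946
side [[487.14990585   0.         254.37464685]
 [  0.         487.14990585 201.76792357]
 [  0.           0.           1.        ]] [[-0.95671422 -0.29066373  0.01457741  0.5704225 ]
 [-0.19908191  0.61709409 -0.76128922  0.24366574]
 [ 0.21228353 -0.73123832 -0.64824858  1.46589785]
 [ 0.          0.          0.          1.        ]]
top [[381.70845954   0.         248.90868759]
 [  0.         381.70845954 190.97109435]
 [  0.           0.           1.        ]] [[ 0.01695462 -0.99981118 -0.0094941  -0.05026455]
 [-0.99842578 -0.01642185 -0.05363098  0.59940364]
 [ 0.05346494  0.01038845 -0.99851569  1.27839882]
 [ 0.          0.          0.          1.        ]]
```
View pics/side0.png

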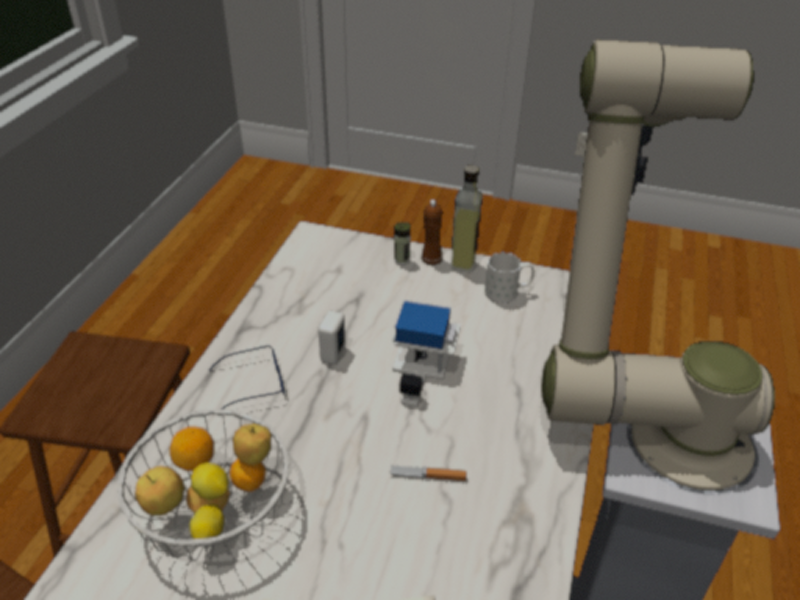

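View pics/top0.png

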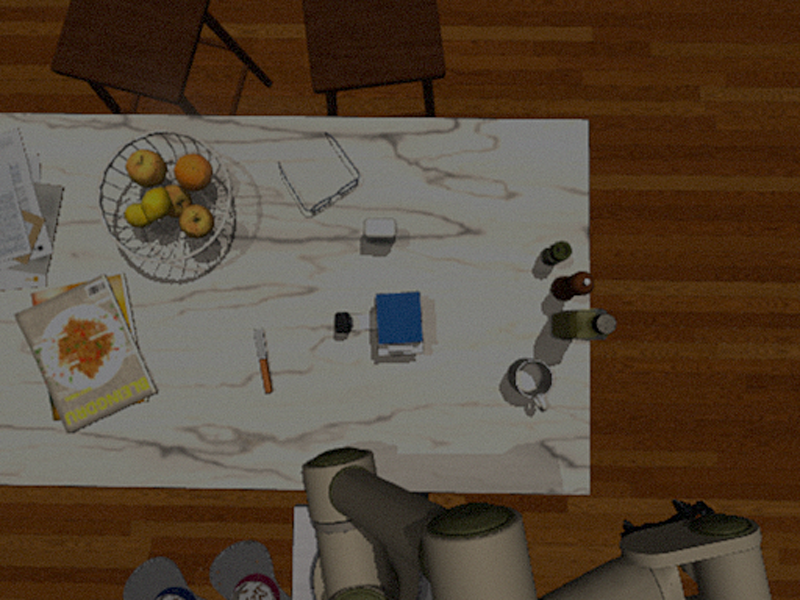

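Run:
```python
from rig import env
import cv2,numpy as np
def grab(n,x0,y0,x1,y1,f):
    a=np.mean([env.get_image(n)['pixels'].astype(float) for _ in range(3)],0)
    c=a[y0:y1,x0:x1,::-1]
    c=np.clip(c*1.3,0,255).astype('uint8')
    c=cv2.resize(c,None,fx=f,fy=f,interpolation=cv2.INTER_CUBIC)
    for v in range(x0-x0%10+10,x1,10):
        cv2.line(c,((v-x0)*f,0),((v-x0)*f,6 if v%50 else 14),(0,0,255),1); cv2.putText(c,str(v),((v-x0)*f-10,24),0,.35,(0,0,255),1)
    for v in range(y0-y0%10+10,y1,10):
        cv2.line(c,(0,(v-y0)*f),(6,(v-y0)*f),(0,0,255),1); cv2.putText(c,str(v),(8,(v-y0)*f+4),0,.35,(0,0,255),1)
    cv2.imwrite(f'pics/{n}c.png',c)
grab('top',155,135,285,255,5)
grab('side',195,190,325,310,5)
```

View pics/topc.png

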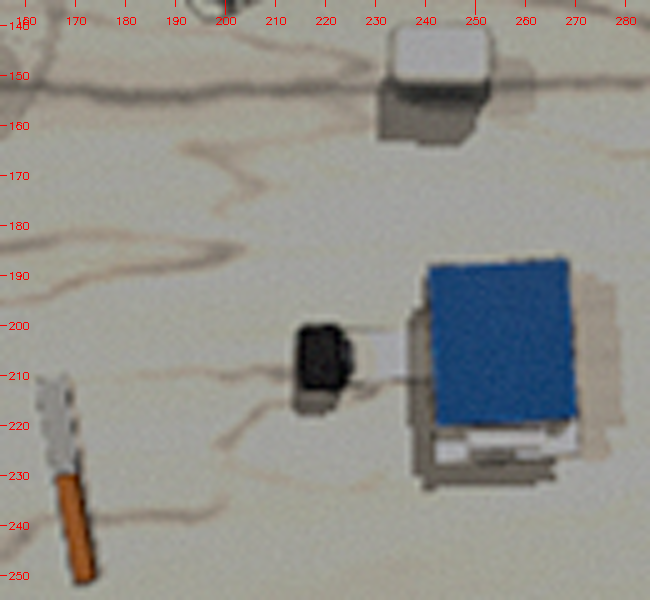

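View pics/sidec.png

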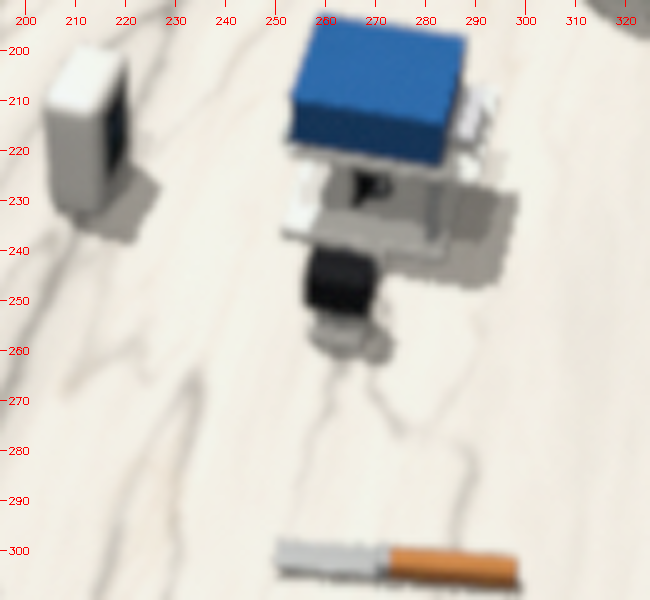

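Create h.py:
```python
import numpy as np, cv2
from scipy.optimize import least_squares
K={'side':np.array([[487.14990585,0,254.37464685],[0,487.14990585,201.76792357],[0,0,1]]),
'top':np.array([[381.70845954,0,248.90868759],[0,381.70845954,190.97109435],[0,0,1]])}
E={'side':np.array([[-0.95671422,-0.29066373,0.01457741,0.5704225],[-0.19908191,0.61709409,-0.76128922,0.24366574],[0.21228353,-0.73123832,-0.64824858,1.46589785]]),
'top':np.array([[0.01695462,-0.99981118,-0.0094941,-0.05026455],[-0.99842578,-0.01642185,-0.05363098,0.59940364],[0.05346494,0.01038845,-0.99851569,1.27839882]])}
def proj(n,p):
    q=K[n]@(E[n]@np.append(p,1)); return q[:2]/q[2]
def R(a): return np.array([[np.cos(a),-np.sin(a),0],[np.sin(a),np.cos(a),0],[0,0,1]])
def fit(obs,x0):
    f=lambda s: np.concatenate([proj(n,R(s[2])@np.array(p)+[s[0],s[1],0])-uv for n,p,uv in obs])
    r=least_squares(f,x0,loss='soft_l1'); print(np.round(r.x,4),'deg',round(np.degrees(r.x[2]),2)); print(np.round(r.fun.reshape(-1,2),1).tolist()); return r.x
```

Create fit1.py:
```python
from h import *
t=lambda x,y:(155+x/5,135+y/5)
s=lambda x,y:(195+x/5,190+y/5)
z=.12
S=fit([('top',(.052,.044,z),t(427,266)),('top',(.052,-.044,z),t(567,258)),('top',(-.048,-.044,z),t(578,419)),('top',(-.048,.044,z),t(435,425)),
('side',(.052,.044,z),s(293,98)),('side',(.052,-.044,z),s(318,13)),('side',(-.048,-.044,z),s(466,38)),('side',(-.048,.044,z),s(447,125))],[.6,-.05,0])
k=fit([('top',(.098,0,.009),t(53,377)),('top',(-.042,0,.018),t(85,582)),('top',(.034,0,.014),t(69,475)),
('side',(.098,0,.009),s(278,556)),('side',(-.042,0,.009),s(518,572)),('side',(.034,0,.009),s(389,562))],[.5,.2,0])
z=.098
c=fit([('top',(.02,.033,z),t(390,26)),('top',(.02,-.033,z),t(495,26)),('top',(-.02,-.033,z),t(491,84)),('top',(-.02,.033,z),t(391,84)),
('side',(.02,.033,z),s(44,100)),('side',(-.02,.033,z),s(103,110)),('side',(-.02,-.033,z),s(128,50)),('side',(.02,-.033,z),s(85,42))],[.8,-.05,0])
print(S,k,c)
```

```bash
python3 fit1.py
```

```text
[ 0.5558 -0.0608  0.0743] deg 4.26
[[-0.5, -0.5], [-0.3, -0.6], [-0.6, -0.7], [-0.3, -0.2], [0.0, -0.2], [1.0, -0.5], [1.6, -0.9], [0.7, -0.6]]
[0.4357 0.2246 0.2116] deg 12.13
[[-0.8, -0.6], [-0.2, -0.7], [-0.9, -1.6], [0.6, -0.8], [1.6, -0.2], [0.7, -0.3]]
[ 0.7407 -0.0199 -0.0017] deg -0.1
[[-0.1, -1.0], [-0.5, -0.6], [0.1, 0.2], [-0.6, -0.2], [0.5, -0.2], [0.5, 0.4], [2.5, -0.4], [-0.3, -1.2]]
[ 0.55581003 -0.06077529  0.07429308] [0.43568396 0.22457764 0.21164592] [ 0.7406968  -0.01990593 -0.00166391]
```
Good consistency. (calibration bias ~2mm; a consistent -0.5 px v.)

Add to h.py:
```python
def goal(p,yaw=None):
    from rig import env
    s=env.observe(); T=s['tool_rot']; d=T.T@(np.array(p)-s['position']); y=np.degrees(np.arctan2(T[1,0],T[0,0]))
    print('t',round(s['time_s'],2),'pos',np.round(s['position'],4),'yaw',round(y,2),'delta tool',np.round(d,4),'turn',None if yaw is None else round(y-yaw,2),'ft',np.round(s['ft_force'],2),'q',np.round(s['q'],1),'w',s['grip_width'])
```

Request:
{"op": "move_tool", "data": {"plan": [0.027,-0.0325,0,0,0.085,0.027,-0.0325,0,0,0.085,0.027,-0.0325,0,0,0.085,0.027,-0.0325,0,0,0.085,0.027,-0.0325,0,0,0.085,0.027,-0.0325,0,0,0.085,0.027,-0.0325,0,0,0.085,0.027,-0.0325,0,0,0.085,0.027,-0.0325,0,0,0.085,0.027,-0.0325,0,0,0.085]}}

```text
time_s: 1.4
position: [0.3372, -0.0979, 0.2426]
tool_rot: [[0.918, 0.396, 0.001], [0.396, -0.918, -0.0], [0.0, 0.001, -1.0]]
ft_force: [1.2, -0.1, 0.8]
grip_width: 0.0849
gripper_force: 0.0
```

Request:
{"op": "move_tool", "data": {"plan": [0.027,-0.0325,0,0,0.085,0.027,-0.0325,0,0,0.085,0.027,-0.0325,0,0,0.085,0.027,-0.0325,0,0,0.085,0.027,-0.0325,0,0,0.085,0.027,-0.0325,0,0,0.085,0.027,-0.0325,0,0,0.085,0.027,-0.0325,0,0,0.085,0,0,0,5.6,0.06,0,0,0,5.6,0.06]}}

```text
time_s: 2.4
position: [0.4322, 0.2261, 0.242]
tool_rot: [[0.978, 0.209, -0.0], [0.209, -0.978, -0.0], [-0.0, 0.0, -1.0]]
ft_force: [0.8, -0.2, 0.3]
grip_width: 0.0607
gripper_force: 0.0
```

```bash
python3 -c "
from h import *
goal([.4357,.2246,.013],12.13)"
```

```text
t 2.4 pos [0.4322 0.2261 0.242 ] yaw 12.08 delta tool [0.0032 0.0022 0.229 ] turn -0.05 ft [ 0.78 -0.18  0.32] q [13.7 15.6 83.8  0.  80.6 91.6] w 0.06068361355552394
```

Request:
{"op": "move_tool", "data": {"plan": [0.003,0.002,0.04,0,0.06,0,0,0.045,0,0.06,0,0,0.045,0,0.06,0,0,0.045,0,0.06,0,0,0.035,0,0.06,0,0,0.018,0,0.06,0,0,0,0,0.06,0,0,0,0,0.0,0,0,0,0,0.0,0,0,0,0,0.0], "squeeze": 60}}

```text
time_s: 3.4
position: [0.4362, 0.2238, 0.0155]
tool_rot: [[0.978, 0.211, 0.002], [0.211, -0.978, 0.001], [0.002, -0.0, -1.0]]
ft_force: [-0.0, 1.0, -0.3]
grip_width: 0.0167
gripper_force: 0.2
```

Request:
{"op": "move_tool", "data": {"plan": [0,0,0,0,0,0,0,0,0,0,0,0,0,0,0]}}

```text
time_s: 3.7
position: [0.4362, 0.2238, 0.0157]
tool_rot: [[0.978, 0.211, 0.002], [0.211, -0.978, 0.001], [0.003, -0.0, -1.0]]
ft_force: [-0.7, 0.1, 6.4]
grip_width: 0.0144
gripper_force: 59.3
```

Run:
```python
from h import *
from rig import env
goal([.4357,.2246,.013],12.13)
ims=[]
for n,x0,y0,x1,y1 in [('side',225,230,355,360),('wrist',0,0,512,384)]:
    c=env.get_image(n)['pixels'][y0:y1,x0:x1,::-1]
    ims.append(cv2.resize(c,(400,400 if n=='side' else 300),interpolation=cv2.INTER_CUBIC))
ims[1]=cv2.copyMakeBorder(ims[1],0,100,0,0,cv2.BORDER_CONSTANT)
cv2.imwrite('pics/grip.png',np.hstack(ims))
```

```text
t 3.7 pos [0.4362 0.2238 0.0157] yaw 12.17 delta tool [-0.0003 -0.0009  0.0027] turn 0.04 ft [-0.7   0.12  6.4 ] q [ 13.3  33.2 100.7   0.   46.   91.1] w 0.014391167138755863
```

View pics/grip.png

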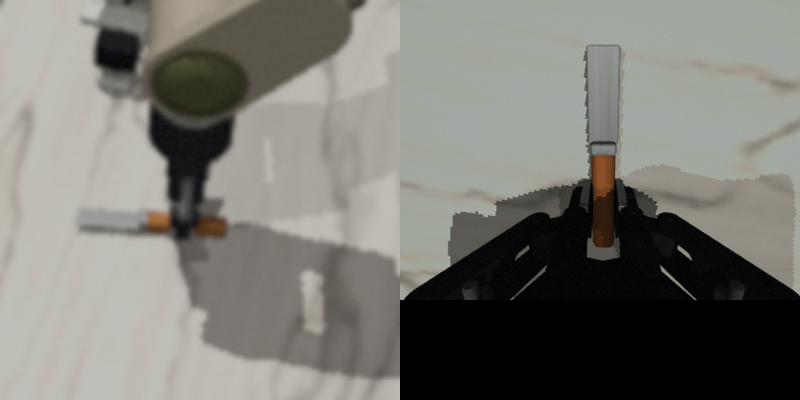

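Run:
```python
from h import *
from rig import env
s=env.observe(); im=env.get_image('wrist')
a=im['pixels'].astype(int)
def ray(u,v,z):
    M=im['extrinsics'];c=-M[:3,:3].T@M[:3,3];d=M[:3,:3].T@np.linalg.solve(im['K'],[u,v,1]);return c+d*(z-c[2])/d[2]
for u,v,z in [(259.8,57.6,.0105),((603-400)*1.28,(247)*1.28,.018)]:
    p=ray(u,v,z); print(p, s['tool_rot'].T@(p-s['position']))
```

```bash
# lift
```

```text
[0.53179045 0.24395268 0.0105    ] [0.09766859 0.00042059 0.00544893]
[0.39828234 0.21515101 0.018     ] [-0.03889077  0.00042389 -0.00240866]
```

Request:
{"op": "move_tool", "data": {"plan": [0,0,-0.03,0,0,0,0,-0.045,0,0,0,0,-0.045,0,0,0,0,0,0,0]}}

```text
time_s: 4.25
position: [0.4379, 0.2242, 0.1401]
tool_rot: [[0.977, 0.211, 0.011], [0.211, -0.977, 0.003], [0.012, -0.0, -1.0]]
ft_force: [0.5, 0.5, -1.3]
grip_width: 0.0146
gripper_force: 58.8
```

```bash
python3 -c "
from h import *
S=[.5558,-.0608];yaw=.0743
p=R(yaw)@np.array([-.086-.0985,0,0])+[S[0],S[1],.0903]
goal(p,4.26)"
```

```text
t 4.25 pos [0.4379 0.2242 0.1401] yaw 12.18 delta tool [-0.1282  0.2781  0.0482] turn 7.92 ft [ 0.54  0.45 -1.27] q [13.3 21.9 93.1  0.  64.3 91.1] w 0.01461833361893225
```

Request:
{"op": "move_tool", "data": {"plan": [-0.0183,0.0397,0,0,0,-0.0183,0.0397,0,0,0,-0.0183,0.0397,0,0,0,-0.0183,0.0397,0,0,0,-0.0183,0.0397,0,0,0,-0.0183,0.0397,0,0,0,-0.0183,0.0397,0,0,0,0,0,0,7.92,0,0,0,0.03,0,0,0,0,0,0,0]}}

```text
time_s: 5.25
position: [0.3674, -0.0747, 0.1025]
tool_rot: [[0.997, 0.073, -0.004], [0.073, -0.997, 0.003], [-0.004, -0.003, -1.0]]
ft_force: [-1.1, 0.2, -0.8]
grip_width: 0.0144
gripper_force: 58.9
```

```bash
python3 -c "
from h import *
S=[.5558,-.0608];yaw=.0743
p=R(yaw)@np.array([-.086-.098,0,0])+[S[0],S[1],.0903]
goal(p,4.26)"
```

```text
t 5.25 pos [ 0.3674 -0.0747  0.1025] yaw 4.19 delta tool [0.005  0.0002 0.0122] turn -0.07 ft [-1.1   0.23 -0.8 ] q [-29.8  15.7 112.5  -0.   52.   56.1] w 0.014395285536608562
```

Request:
{"op": "move_tool", "data": {"plan": [0.003,0,0.012,0,0,0,0,0,0,0,0,0,0,0,0]}}

```text
time_s: 5.55
position: [0.372, -0.0746, 0.0929]
tool_rot: [[0.997, 0.075, 0.0], [0.075, -0.997, 0.0], [0.0, -0.0, -1.0]]
ft_force: [0.7, -0.1, 0.9]
grip_width: 0.0144
gripper_force: 58.9
```

Run:
```python
from h import *
from rig import env
S=[.5558,-.0608];yaw=.0743
p=R(yaw)@np.array([-.052-.098,0,0])+[S[0],S[1],.0903]
goal(p,4.26)
ims=[]
for n,x0,y0,x1,y1 in [('side',235,180,335,280),('wrist',0,0,512,384)]:
    c=np.mean([env.get_image(n)['pixels'].astype(float) for _ in range(2)],0)[y0:y1,x0:x1,::-1]
    ims.append(cv2.resize(np.clip(c*1.2,0,255).astype('uint8'),(400,400 if n=='side' else 300),interpolation=cv2.INTER_CUBIC))
ims[1]=cv2.copyMakeBorder(ims[1],0,100,0,0,cv2.BORDER_CONSTANT)
cv2.imwrite('pics/pre.png',np.hstack(ims))
```

```text
t 5.55 pos [ 0.372  -0.0746  0.0929] yaw 4.3 delta tool [ 0.0343 -0.0001  0.0026] turn 0.04 ft [ 0.71 -0.12  0.89] q [-29.4  17.1 112.8   0.   50.1  56.3] w 0.014396048687308503
```

View pics/pre.png

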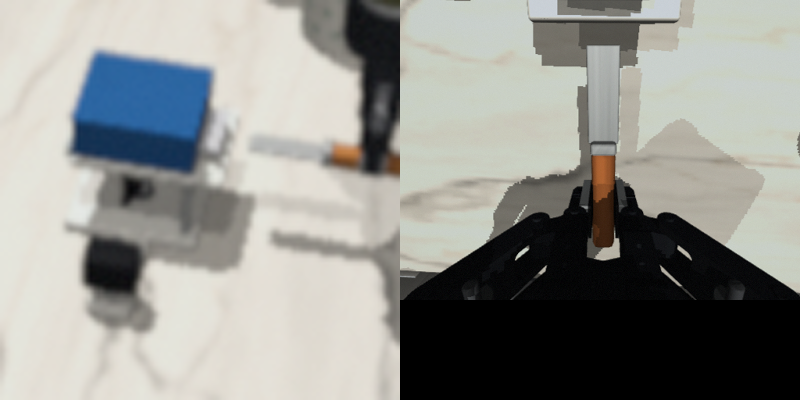

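Request:
{"op": "move_tool", "data": {"plan": [0,0,0.0026,0,0,0,0,0,0,0,0.01,0,0,0,0,0.01,0,0,0,0,0.008,0,0,0,0,0.006,0,0,0,0,0,0,0,0,0,0,0,0,0,0]}}

```text
time_s: 6.55
position: [0.4057, -0.0722, 0.0896]
tool_rot: [[0.997, 0.074, -0.001], [0.074, -0.997, 0.0], [-0.001, -0.0, -1.0]]
ft_force: [0.4, -0.4, -0.2]
grip_width: 0.0144
gripper_force: 58.9
```

Run:
```python
from h import *
S=[.5558,-.0608];yaw=.0743
H=np.array([.052,.079])
for th in [0,.2,.4,.6,.8,1,1.15,1.3,1.45]:
    c,s=np.cos(th),np.sin(th); l=np.array([-.1045,.0075])
    t=H+[c*l[0]+s*l[1],-s*l[0]+c*l[1]]; print(th,'tip',np.round(t,4),'tcp rel',np.round([t[0]-.098,t[1]+.0067],4))
goal(R(yaw)@np.array([-.052-.098,0,0])+[S[0],S[1],.0903],4.26)
```

```text
0 tip [-0.0525  0.0865] tcp rel [-0.1505  0.0932]
0.2 tip [-0.0489  0.1071] tcp rel [-0.1469  0.1138]
0.4 tip [-0.0413  0.1266] tcp rel [-0.1393  0.1333]
0.6 tip [-0.03    0.1442] tcp rel [-0.128   0.1509]
0.8 tip [-0.0154  0.1592] tcp rel [-0.1134  0.1659]
1 tip [0.0018 0.171 ] tcp rel [-0.0962  0.1777]
1.15 tip [0.0162 0.1774] tcp rel [-0.0818  0.1841]
1.3 tip [0.0313 0.1817] tcp rel [-0.0667  0.1884]
1.45 tip [0.0469 0.1836] tcp rel [-0.0511  0.1903]
t 6.55 pos [ 0.4057 -0.0722  0.0896] yaw 4.26 delta tool [ 0.0005 -0.0002 -0.0007] turn 0.0 ft [ 0.39 -0.38 -0.21] q [-26.7  20.  108.3  -0.   51.6  59.1] w 0.014445711603666672
```

Request:
{"op": "move_tool", "data": {"plan": [0,0,-0.004,0,0,0.001,0,-0.0103,0,0,0.0026,0,-0.0103,0,0,0.0036,0,-0.01,0,0,0.004,0,-0.0096,0,0,0.0053,0,-0.009,0,0,0.006,0,-0.0086,0,0,0,0,0,0,0,0,0,0,0,0]}}

```text
time_s: 7.45
position: [0.4278, -0.0706, 0.1514]
tool_rot: [[0.997, 0.074, -0.0], [0.074, -0.997, 0.0], [-0.0, -0.0, -1.0]]
ft_force: [-0.5, -0.3, -2.4]
grip_width: 0.0141
gripper_force: 58.9
```

Run:
```python
from h import *
from rig import env
S=[.5558,-.0608];yaw=.0743
goal(R(yaw)@np.array([-.128,0,0])+[S[0],S[1],.1509],4.26)
c=env.get_image('side')['pixels'][170:270,225:335,::-1]
cv2.imwrite('pics/lift.png',cv2.resize(c,None,fx=5,fy=5,interpolation=cv2.INTER_CUBIC))
```

```text
t 7.45 pos [ 0.4278 -0.0706  0.1514] yaw 4.24 delta tool [ 0.0003 -0.0003  0.0005] turn -0.02 ft [-0.47 -0.26 -2.44] q [-25.1  16.1 100.3  -0.   63.6  60.7] w 0.014086673787365018
```

View pics/lift.png

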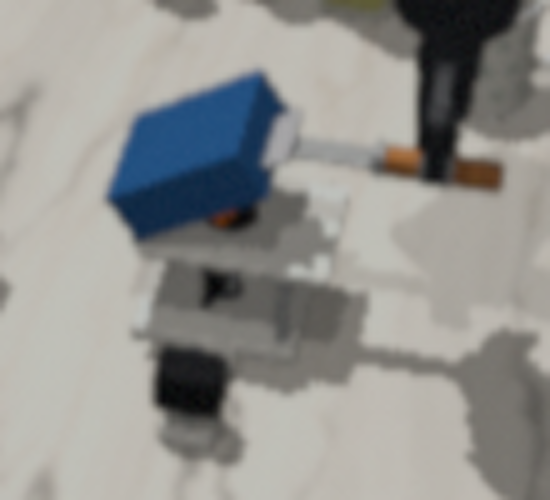

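Request:
{"op": "move_tool", "data": {"plan": [0.007,0,-0.0078,0,0,0.0076,0,-0.0072,0,0,0.0084,0,-0.0062,0,0,0.0088,0,-0.0056,0,0,0.0094,0,-0.004,0,0,0.0098,0,-0.0036,0,0,0.01,0,-0.003,0,0,0.01,0,-0.002,0,0,0.01,0,-0.001,0,0,0.01,0,0,0,0]}}

```text
time_s: 8.5
position: [0.5199, -0.0638, 0.192]
tool_rot: [[0.997, 0.074, 0.0], [0.074, -0.997, -0.0], [0.0, 0.0, -1.0]]
ft_force: [0.2, 0.5, -1.0]
grip_width: 0.0145
gripper_force: 58.9
```

Request:
{"op": "move_tool", "data": {"plan": [0.006,0,0,0,0,0,0,0,0,0,-0.02,0,0,0,0,-0.03,0,0,0,0,-0.04,0,0,0,0,-0.04,0,0,0,0,0,0,0,0,0]}}

```text
time_s: 9.2
position: [0.3913, -0.0723, 0.1917]
tool_rot: [[0.997, 0.073, -0.003], [0.073, -0.997, 0.001], [-0.003, -0.001, -1.0]]
ft_force: [0.2, 0.4, -1.3]
grip_width: 0.0143
gripper_force: 58.9
```

Run:
```python
from h import *
from rig import env
goal([.40,.16,.10],4.26)
ims=[]
for n,x0,y0,x1,y1 in [('side',215,160,325,270),('top',180,140,290,250)]:
    c=np.mean([env.get_image(n)['pixels'].astype(float) for _ in range(2)],0)[y0:y1,x0:x1,::-1]
    ims.append(cv2.resize(np.clip(c*1.2,0,255).astype('uint8'),(400,400),interpolation=cv2.INTER_CUBIC))
cv2.imwrite('pics/open.png',np.hstack(ims))
```

```text
t 9.2 pos [ 0.3913 -0.0723  0.1917] yaw 4.17 delta tool [ 0.0259 -0.2309  0.0919] turn -0.09 ft [ 0.15  0.42 -1.26] q [-27.6   9.6 101.3  -0.   69.3  58.2] w 0.014333310170179265
```

View pics/open.png

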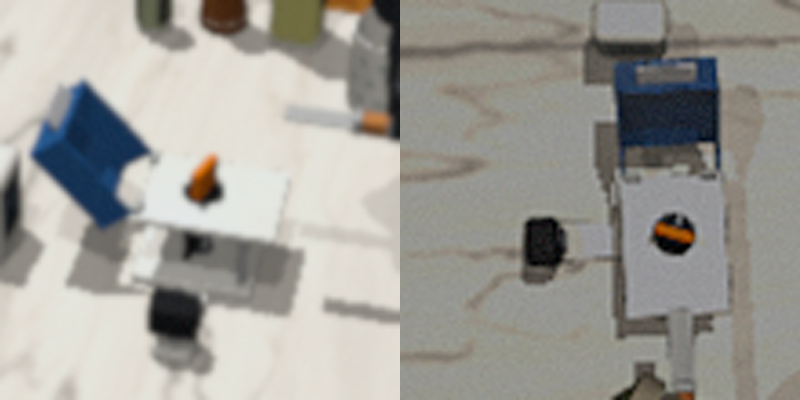

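Request:
{"op": "move_tool", "data": {"plan": [0.0043,-0.0385,0,0,0,0.0043,-0.0385,0,0,0,0.0043,-0.0385,0,0,0,0.0043,-0.0385,0,0,0,0.0043,-0.0385,0,0,0,0.0043,-0.0385,0.02,0,0,0,0,0.045,0,0,0,0,0.045,0,0,0,0,0.035,0,0,0,0,0,0,0]}}

```text
time_s: 10.4
position: [0.4026, 0.1594, 0.0436]
tool_rot: [[0.997, 0.075, -0.008], [0.075, -0.997, -0.001], [-0.008, 0.0, -1.0]]
ft_force: [-0.5, 0.3, -0.1]
grip_width: 0.0145
gripper_force: 59.0
```

Run:
```python
from h import *
goal([.40,.16,.0162],4.26)
print(proj('top',[.5558,-.0608,.112]))
```

```text
t 10.4 pos [0.4026 0.1594 0.0436] yaw 4.29 delta tool [-0.0023 -0.0008  0.0274] turn 0.03 ft [-0.47  0.29 -0.06] q [  5.9  26.7 107.9   0.   45.8  91.6] w 0.014473387640200923
[254.93736672 203.57192532]
```

Request:
{"op": "move_tool", "data": {"plan": [0,0,0.015,0,0,0,0,0.008,0,0,0,0,0.0035,0,0,0,0,0,0,0,0,0,0,0,0]}}

```text
time_s: 10.9
position: [0.4045, 0.1592, 0.0211]
tool_rot: [[0.997, 0.074, 0.001], [0.074, -0.997, 0.0], [0.001, -0.0, -1.0]]
ft_force: [1.1, 0.2, -1.3]
grip_width: 0.0142
gripper_force: 59.0
```

```bash
python3 -c "
from h import *
goal([.40,.16,.0157],4.26)"
```

```text
t 10.9 pos [0.4045 0.1592 0.0211] yaw 4.24 delta tool [-0.0044 -0.0011  0.0054] turn -0.02 ft [ 1.12  0.2  -1.31] q [  5.8  29.3 109.2   0.   41.5  91.6] w 0.01422388267633304
```

Request:
{"op": "move_tool", "data": {"plan": [0,0,0.003,0,0,0,0,0.0022,0,0,0,0,0,0,0,0,0,0,0,0]}}

```text
time_s: 11.3
position: [0.4042, 0.1592, 0.0157]
tool_rot: [[0.997, 0.074, 0.001], [0.074, -0.997, 0.0], [0.001, -0.0, -1.0]]
ft_force: [-1.0, -0.4, 7.4]
grip_width: 0.0143
gripper_force: 60.0
```

Request:
{"op": "move_tool", "data": {"plan": [0,0,0,0,0.03,0,0,0,0,0.05,0,0,0,0,0.05,0,0,0,0,0.05,0,0,-0.01,0,0.05,0,0,-0.04,0,0.05,0,0,-0.045,0,0.05,0,0,-0.045,0,0.05,0,0,-0.045,0,0.05,0,0,0,0,0.05]}}

```text
time_s: 12.3
position: [0.4058, 0.1595, 0.2061]
tool_rot: [[0.997, 0.074, 0.011], [0.074, -0.997, 0.001], [0.011, -0.0, -1.0]]
ft_force: [0.0, 0.3, -1.8]
grip_width: 0.0502
gripper_force: 0.0
```

Run:
```python
from h import *
from rig import env
goal([.5558,-.0608,.20],74.2)
c=env.get_image('side')['pixels'][190:310,215:345,::-1]
cv2.imwrite('pics/laid.png',cv2.resize(c,None,fx=5,fy=5,interpolation=cv2.INTER_CUBIC))
```

```text
t 12.3 pos [0.4058 0.1595 0.2061] yaw 4.27 delta tool [0.1331 0.2308 0.0075] turn -69.93 ft [ 0.04  0.28 -1.79] q [ 5.8 12.1 95.2 -0.  72.1 91.6] w 0.05020860334567397
```

View pics/laid.png

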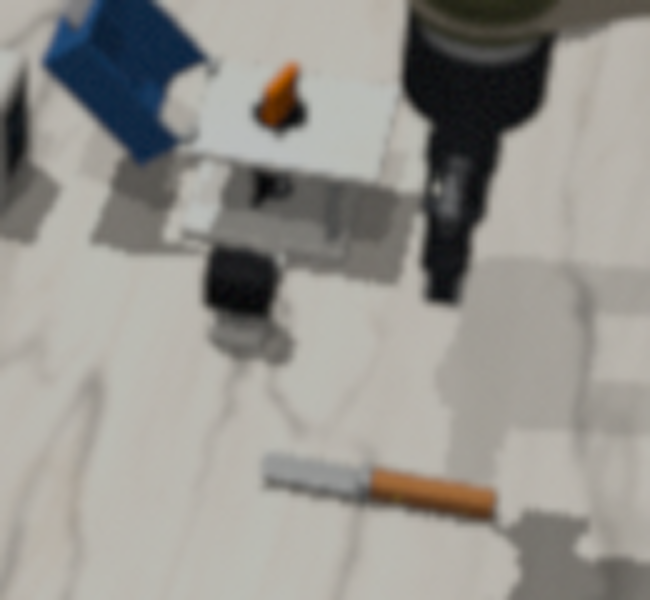

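Request:
{"op": "move_tool", "data": {"plan": [0.033,0.0577,0,0,0.05,0.033,0.0577,0,0,0.05]}}

```text
time_s: 12.55
position: [0.4596, 0.0759, 0.2]
tool_rot: [[0.997, 0.077, -0.001], [0.077, -0.997, 0.0], [-0.001, -0.0, -1.0]]
ft_force: [-0.4, 0.7, 0.5]
grip_width: 0.0501
gripper_force: 0.0
```

Request:
{"op": "move_tool", "data": {"plan": [0.0266,0.0385,0,0,0.05,0.0266,0.0385,0,0,0.05,0.0266,0.0385,0,0,0.05,0,0,0,-8,0.05,0,0,0,-8,0.05,0,0,0,-8,0.05,0,0,0,-8,0.05,0,0,0,-8,0.05]}}

```text
time_s: 13.35
position: [0.5474, -0.0329, 0.1992]
tool_rot: [[0.712, 0.702, -0.003], [0.702, -0.712, 0.001], [-0.001, -0.002, -1.0]]
ft_force: [-1.0, 0.2, 0.0]
grip_width: 0.0497
gripper_force: 0.0
```

Request:
{"op": "move_tool", "data": {"plan": [0,0,0,-8,0.05,0,0,0,-8,0.05,0,0,0,-8,0.05,0,0,0,-6,0.05,0,0,0,0,0.05]}}

```text
time_s: 13.85
position: [0.5475, -0.0329, 0.1993]
tool_rot: [[0.271, 0.963, -0.002], [0.963, -0.271, 0.001], [0.0, -0.002, -1.0]]
ft_force: [0.4, 0.9, 0.4]
grip_width: 0.0502
gripper_force: 0.0
```

Run:
```python
from h import *
goal([.5548,-.0608,.20],74.2)
```

```text
t 13.85 pos [ 0.5475 -0.0329  0.1993] yaw 74.29 delta tool [-0.0249  0.0146 -0.0007] turn 0.09 ft [0.37 0.87 0.41] q [-15.8  23.7  78.7   0.   77.7  -0.1] w 0.05021622621620189
```

Request:
{"op": "move_tool", "data": {"plan": [-0.0125,0.0073,0,0,0.05,-0.0125,0.0073,0,0,0.05,0,0,0,0,0.05,0,0,0,0,0.05]}}

```text
time_s: 14.25
position: [0.5553, -0.0617, 0.2]
tool_rot: [[0.273, 0.962, -0.0], [0.962, -0.273, 0.0], [0.0, -0.0, -1.0]]
ft_force: [-0.8, -0.7, -0.0]
grip_width: 0.0497
gripper_force: 0.0
```

Run:
```python
from h import *
from rig import env
goal([.5548,-.0608,.096],74.2)
im=env.get_image('wrist'); hsv=cv2.cvtColor(im['pixels'],cv2.COLOR_RGB2HSV)
m=((hsv[...,0]>4)&(hsv[...,0]<20)&(hsv[...,1]>170)&(hsv[...,2]>110)).astype('uint8')
n,l,st,ce=cv2.connectedComponentsWithStats(m)
M=im['extrinsics'];c=-M[:3,:3].T@M[:3,3];s=env.observe()
for i in range(1,n):
    if st[i,4]<60: continue
    pts=np.argwhere(l==i)[:,::-1].astype(np.float32); r=cv2.boxPoints(cv2.minAreaRect(pts))
    print(st[i],ce[i])
    for u,v in list(r)+[ce[i]]:
        d=M[:3,:3].T@np.linalg.solve(im['K'],[u,v,1]);p=c+d*(.112-c[2])/d[2];print(np.round([u,v],1),np.round(p,4),np.round(s['tool_rot'].T@(p-s['position']),4))
cv2.imwrite('pics/w.png',im['pixels'][:,:,::-1])
```

```text
t 14.25 pos [ 0.5553 -0.0617  0.2   ] yaw 74.13 delta tool [ 0.0007 -0.0007  0.104 ] turn -0.07 ft [-0.81 -0.74 -0.03] q [-18.5  24.6  77.1   0.   78.3  -2.6] w 0.04968831076739036
[ 16   0  65  27 761] [41.83180026 10.2260184 ]
[14.8 13.4] [0.4292 0.1165 0.112 ] [ 0.1367 -0.1697  0.0882]
[ 73.4 -14.1] [0.476 0.12  0.112] [ 0.1528 -0.1256  0.0881]
[80.   0.1] [0.4765 0.1113 0.112 ] [ 0.1445 -0.1228  0.0881]
[21.4 27.6] [0.4291 0.1075 0.112 ] [ 0.128  -0.1674  0.0882]
[41.8 10.2] [0.4483 0.1131 0.112 ] [ 0.1386 -0.1504  0.0882]
[256 179  11  38 325] [261.45230769 198.85230769]
[256. 179.] [ 0.5572 -0.0436  0.112 ] [ 0.0175 -0.0029  0.0881]
[266. 179.] [ 0.5651 -0.0459  0.112 ] [0.0175 0.0053 0.0881]
[266. 216.] [ 0.5563 -0.0778  0.112 ] [-0.0156  0.0055  0.0881]
[256. 216.] [ 0.548  -0.0754  0.112 ] [-0.0156 -0.0031  0.0881]
[261.5 198.9] [ 0.5568 -0.0616  0.112 ] [0.0001 0.0016 0.0881]
```

Request:
{"op": "move_tool", "data": {"plan": [0,0.001,0.035,0,0.05,0,0,0.035,0,0.05,0,0,0.02,0,0.05,0,0,0.014,0,0.05,0,0,0,0,0.05,0,0,0,0,0,0,0,0,0,0,0,0,0,0,0,0,0,0,0,0,0,0,0,0,0], "squeeze": 50}}

```text
time_s: 15.3
position: [0.5567, -0.0613, 0.0973]
tool_rot: [[0.271, 0.962, 0.002], [0.962, -0.271, -0.0], [0.0, 0.002, -1.0]]
ft_force: [-1.4, 0.4, 6.7]
grip_width: 0.0089
gripper_force: 51.8
```

```bash
python3 -c "
from h import *
goal([.5558,-.0608,.095],143.5)"
```

```text
t 15.3 pos [ 0.5567 -0.0613  0.0973] yaw 74.25 delta tool [ 0.0003 -0.001   0.0023] turn -69.25 ft [-1.39  0.44  6.75] q [-18.4  31.1  85.    0.   63.9  -2.7] w 0.008919851350416428
```

Request:
{"op": "move_tool", "data": {"plan": [0,0,-0.001,-7.7,0,0,0,0,-7.7,0,0,0,0,-7.7,0,0,0,0,-7.7,0,0,0,0,-7.7,0,0,0,0,-7.7,0,0,0,0,-7.7,0,0,0,0,-7.7,0,0,0,0,-7.6,0,0,0,0,0,0]}}

```text
time_s: 16.3
position: [0.5562, -0.0614, 0.0973]
tool_rot: [[-0.804, 0.595, 0.0], [0.595, 0.804, -0.0], [-0.0, -0.0, -1.0]]
ft_force: [-0.0, 0.1, 0.3]
grip_width: 0.009
gripper_force: 50.9
```

Request:
{"op": "move_tool", "data": {"plan": [0,0,0,0,0,0,0,0,0,0,0,0,0,0,0]}}

```text
time_s: 16.6
position: [0.5563, -0.0614, 0.0973]
tool_rot: [[-0.802, 0.597, 0.0], [0.597, 0.802, -0.0], [-0.0, -0.0, -1.0]]
ft_force: [-0.5, -1.5, 0.4]
grip_width: 0.0089
gripper_force: 50.9
```

Run:
```python
from h import *
from rig import env
goal([.5565,-.0615,.095],143.5)
a=[]
for n,x0,y0,x1,y1 in [('side',195,170,325,300),('wrist',128,64,384,320)]:
    a.append(cv2.resize(env.get_image(n)['pixels'][y0:y1,x0:x1,::-1],(400,400),interpolation=cv2.INTER_CUBIC))
cv2.imwrite('pics/fin.png',np.hstack(a))
```

```text
t 16.6 pos [ 0.5563 -0.0614  0.0973] yaw 143.35 delta tool [-0.0002  0.0001  0.0023] turn -0.15 ft [-0.52 -1.45  0.4 ] q [-18.4  31.1  85.   -0.   64.  -71.8] w 0.008924249426117067
```

View pics/fin.png

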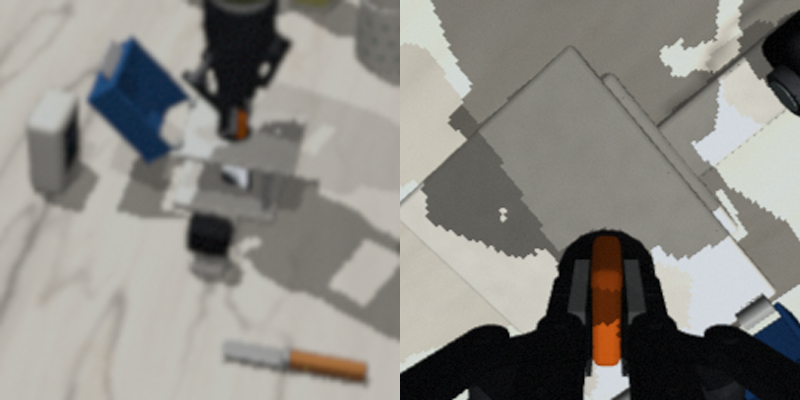

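```bash
python3 -c "
from rig import env
print(env.close_job())"
```

```text
the job is handed in; nothing more can be done
None
```

I handed in the job at about 17 s of the 58 s limit, but the hand-in returned no verdict. The last picture shows the cover swung to the back, the knife lying flat, and the knob gripped (about 51 N on the pads), with the mirror within about 0.2° of the angle I worked out to centre the clock; I did not check the reflection itself.

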